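# Open the punch tin in the bench chuck

## Robot

A 7-joint arm with a two-finger parallel gripper is mounted at the origin on the work surface. World frame = base frame: x ahead of the robot, y to its left, z up, the work surface at z = 0. Lengths are in m, angles in rad, forces in N, time in s.
With the tool pointing down it reaches from about 0.425 to 1.025 m from the base axis. Payload 9.4 kg.
Tool frame: the origin (TCP) lies at the very end of the fingers, on their centre line; the grasp point (between the pads) lies 19 mm behind it; z points along the fingers, y is the line along which they close (so a half turn about z gives the same grasp; the last joint's range is limited). The gripper opens to 93 mm and grips with 3 to 60 N. Pads are 15 mm wide; open, the fingers measure 128 mm over their backs; the gripper's body (75 mm by 188 mm) begins 65 mm behind the grasp point.
Start: joints at [-0.077, 0.599, -0.003, 1.599, 0.002, 0.943, -0.08], TCP at [0.725, -0, 0.219] pointing down, gripper open.
Joint ranges: [-2.57, 2.57], [-0.35, 1.97], [-1.29, 1.29], [0.11, 2.56], [-1.05, 4.19], [0.11, 1.86], [-2.63, 2.63]. Speed limits (rad/s): [2.22, 2.22, 3.01, 3.01, 3.14, 3.14, 3.14].

## Interface

Orientations are given as [roll, pitch, yaw] about the fixed x, y, z axes, in that order (R = Rz(yaw) Ry(pitch) Rx(roll)).
In Python, from bench import arm gives the robot as it stands. The module is installed in compiled form; this text tells all that it offers.
- The arm moves only by the shell command python3 -m inch 'ROWS' [FORCE]. ROWS is JSON, a list that holds one entry, the list of rows, each a list of 5 numbers: the finger opening in m, from 0 to 0.093, then the shift along the tool's x, y, z in m, then the turn about the tool's z in degrees. A call has 1 to 5 rows; each row shifts and turns the commanded pose from where the row before left it, along the tool's axes as they then stand; what a row does not reach is not made up. A row lasts 1/8 s, in which the tool goes at most 62.5 mm and 10.7 degrees, less where a joint would pass 70% of its speed; a pose out of reach is approached as far as the arm can. A call is refused whole if a number of a shift passes 0.0625 or a number of a turn 10.7, either way. A call with a gripper value outside its range is refused whole. The fingers move at their own pace and stop on an object; FORCE is the grip in N (left out, the last holds). Time passes only in rows, so rows that do not move let the fingers close. It gives the time, the measured TCP pose, the force, the opening and the grip force at its end, in the units of the state.
- arm.get_state(): the state, without advancing time (a new reading comes with each control period).
- arm.snapshot(name): name is "scene" or "side" or "wrist"; returns the picture (480x640x3 uint8, blue, green, red); there is no depth.
- arm.camera_params(name): a dict with "intrinsics" (3x3 intrinsics, pixels), "rvec" (rotation vector, rad) and "tvec" (3), from world to camera coordinates, as OpenCV has them. Camera axes: x right, y down, z forward; pixel columns grow to the right and rows downward; lengths in m; the calibration is good to about 2 mm. A picture is of the moment at which its call begins: read the wrist's pose just before it. camera_params takes no time and is no camera call; for the wrist camera it gives the pose at the moment of the call.
- arm.sign_off(): hands the job in; it is judged then, once.
The state is a dict: "time": time; "joint_pos": joint angles; "dq": joint speeds; "joint_torque": joint torques, N m; "eef_pos": TCP position; "eef_rot": TCP orientation; "ft_force": force on the tool from outside, world axes, zero at the start; "wrist_torque": the same for the moment, N m; "finger_gap": finger opening in m; "grasp_force": force on a finger pad.
Only numpy, scipy, OpenCV 4.12 (cv2) and the standard library are available. Lean on these libraries where they do the work, as an engineer would, in place of code of your own. Each camera call takes 0.05 s, during which the arm holds its last target. There are 200 camera calls.

## Task

Open the tin of punches: pull the black knob of the chuck's ring round clockwise until the three jaws grip the foot of the tin firmly, then draw the tight red lid straight up and off without lifting the tin out of the chuck. Stand the lid gently, mouth down, wholly on the green mat, leave the tin gripped upright in the chuck, and do not disturb the other things on the bench.

Things in the scene. Friction and masses are not known exactly. Their poses are not given: they have to be found in the camera images.
- chuck: Self-centring three-jaw chuck bolted face up to the bench: grey flange 190 mm across, steel face 152 mm across, 50 mm high. Origin on its axis at bench level, z up. Fixed; its place and yaw vary from start to start.
- ring (a joint): Angle (rad) of the chuck's knurled ring; grows CLOCKWISE seen from above, 0 (jaws open) to a stop at 1.25; starts at 0 to 0.25. The jaws close together, 12 mm per rad, and meet the tin at about 0.8. About 6 N at the knob moves it; it stays where left. Past 0.8 it winds up springily, to about 17 N at the stop. Turn it to 1.1 or more; let go, it springs back to about 1.0 and holds the tin.
- knob (a point): Middle of the black upright knob on the ring's arm: a cylinder 24 mm across, from 41 to 88 mm above the bench. This point is 64.5 mm up and 135 mm from the chuck's axis, and goes round it clockwise as the ring turns. The steel arm below it runs radially, 17 to 30 mm up. At ring 0, chuck yaw 0, it lies 60 degrees clockwise of the chuck's x axis, so it is pulled towards the robot.
- jaw0: One of three steel jaws 120 degrees apart, each with a sprung rubber-faced tip 20 mm wide, 41 mm from the chuck's axis at ring 0. Its top is 73 mm above the bench; the tip grips the tin's foot 9 to 22 mm above the chuck's face. Origin on the chuck's axis at bench level at ring 0.
- jaw1: The second jaw, as jaw0, 120 degrees counter-clockwise from it.
- jaw2: The third jaw, as jaw0, 240 degrees counter-clockwise from it.
- tin: Base of the punch tin, aluminium, 0.3 to 0.6 kg, loose on the chuck's face between the open jaws, up to 4 mm off the axis. Foot 63 mm across, 30 mm high; straight neck 56 mm across up to 100 mm; six punches stand out to 125 mm. Origin: centre of its underside, z up its axis. Unless gripped it comes up with the lid.
- lid: Deep red steel lid: cylinder 63 mm across, 105 mm tall, closed at the top, 0.09 kg, stiff enough for a firm grip. Origin: centre of its mouth (bottom edge), z up. Closed, its mouth is 30 mm above the tin's underside and its top 185 mm above the bench. Spring dimples drag on it with 10 to 15 N for the first 60 mm up; it clears the punches after 95 mm.
- mat: Green ribbed rubber mat, 150 x 150 mm, 4 mm thick, stuck to the bench. Origin: centre of its underside. It lies to the left or to the right of the chuck.
- bolt_bin: Bystander: yellow stacking bin 160 x 105 x 75 mm full of bolts, on the side of the chuck away from the mat. Origin under its middle.
- wrench: Bystander: spanner 190 mm long lying on the bench. Origin under its middle.
- screwdriver: Bystander: screwdriver 200 mm long lying on the bench. Origin under its middle.
- sprayer: Bystander: white trigger spray bottle with a red head, 76 mm across, 193 mm tall. Origin under its middle.
- spare_can: Bystander: closed can with a blue label, 72 mm across, 110 mm tall. Origin under its middle.
- big_bolt: Bystander: large hexagon bolt 135 mm long with its nut on, lying on the bench. Origin under its middle, at bench level.
- oil_can: Bystander: green oil can with a thin brass spout, 70 mm across, 155 mm tall. Origin under its middle.

How it is judged:
By the outcome, as a careful person would: the job done as asked, in the order asked, and still so for the second after the job is handed in, with the robot touching nothing.
It also fails if it takes over 64 s, if anything falls off the work surface, if the arm or the gripper's body presses on something with over 40 N, if the wrist force passes 120 N, or if a joint passes its speed limit or range.

## Working session

There is one attempt and no reset: what is moved stays moved. The work goes in short steps, Python scripts to look and compute and a shell command to move; the robot and the scene stay as the last step left them, time stands still between calls to the robot, and variables do not carry over. Pictures are saved under pics/ and viewed, at most 10 in all, crops included, and the job is handed in when it is done.

```bash
mkdir -p pics
cat > h.py <<'E'
import numpy as np,cv2
from bench import arm
def cam(n):
    p=arm.camera_params(n);K=np.array(p["intrinsics"],float);R=cv2.Rodrigues(np.array(p["rvec"],float))[0];t=np.array(p["tvec"],float).ravel();return K,R,t
def ray(n,uv,z):
    K,R,t=cam(n);d=R.T@np.linalg.inv(K)@np.array([uv[0],uv[1],1.]);c=-R.T@t
    return c+d*(z-c[2])/d[2]
def proj(n,P):
    K,R,t=cam(n);q=K@(R@np.array(P,float)+t);return q[:2]/q[2]
E
python3 - <<'E'
from h import *
for n in("scene","side"):
    cv2.imwrite(f"pics/{n}.png",arm.snapshot(n));K,R,t=cam(n);print(n,-R.T@t,R[2],K[0,0])
s=arm.get_state();print(s)
E
```

```text
scene [1.05834485 0.22926706 0.97176607] [-0.47358974 -0.22099122 -0.85257002] 557.8379002350888
side [ 0.3954569  -0.6380329   0.54266287] [ 0.23462472  0.78537033 -0.57283915] 458.71651770250173
{'time': 0.1, 'joint_pos': array([-0.07670812,  0.60002466, -0.0025297 ,  1.60006405,  0.00179504,
        0.94289526, -0.07978734]), 'dq': array([ 7.46059764e-04,  4.76517502e-05, -3.98297272e-04, -1.83446138e-03,
       -7.60702805e-04,  7.89575842e-04, -1.00590917e-03]), 'joint_torque': array([ 3.72570619e-03, -7.66555166e+01,  1.50162086e+00, -2.52937996e+01,
       -5.23535069e-02,  1.36034010e-02,  2.68517283e-05]), 'eef_pos': array([ 7.24556030e-01, -1.61463349e-05,  2.17856246e-01]), 'eef_rot': array([-3.14020981e+00,  1.33402232e-04,  1.57086151e+00]), 'ft_force': array([ 0.91503406,  0.00859474, -0.10243503]), 'wrist_torque': array([ 0.00504597, -0.00993637, -0.002307  ]), 'grasp_force': 0.0, 'finger_gap': 0.09300297719371116}
```

View pics/scene.png

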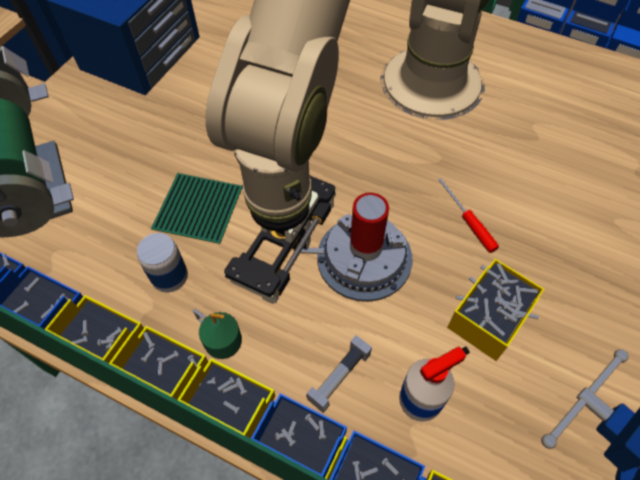

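View pics/side.png

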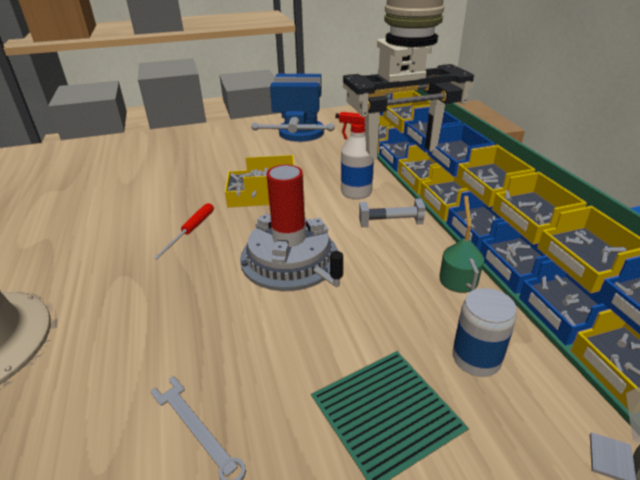

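Scene view: lid top at about (371,208), chuck flange around (365,258), with the mat at left (152–242,174–242). Side view: lid top at (287,173), knob at (337,265), mat at (312–467,353–480).

Run:
```python
from h import *
print("lid",ray("scene",(371,208),.185),ray("side",(286.5,173.5),.185))
k=ray("side",(337,265),.0645);print("knob",k,ray("side",(337,254),.088))
for u in[(181,174),(242,184),(217,242),(152,208)]:print("mat sc",ray("scene",u,.004))
for u in[(398,353),(467,426),(372,480),(312,402)]:print("mat sd",ray("side",u,.004))
# objects base
for nm,u in dict(can=(168,285),oil=(222,352),bolt1=(363,345),bolt2=(318,405),spray=(425,412)).items():print(nm,ray("scene",u,0))
print("can sd",ray("side",(481,368),0),"oil",ray("side",(460,285),0),"wr",ray("side",(170,390),0),ray("side",(235,470),0))
a=cv2.imread("pics/scene.png")[180:310,290:430];b=cv2.imread("pics/side.png")[155:295,230:360]
a=cv2.resize(a,(400,371),interpolation=2);b=cv2.resize(b,(400,431),interpolation=2)
c=np.zeros((431,800,3),np.uint8);c[:371,:400]=a;c[:,400:]=b;cv2.imwrite("pics/c.png",c)
```

```text
lid [0.5376108  0.05950309 0.185     ] [0.53812779 0.05003606 0.185     ]
knob [ 0.58785652 -0.06970259  0.0645    ] [ 0.58767527 -0.07030902  0.088     ]
mat sc [ 0.52059651 -0.38709171  0.004     ]
mat sc [ 0.48469883 -0.25442019  0.004     ]
mat sc [ 0.63293759 -0.22440974  0.004     ]
mat sc [ 0.62269086 -0.3904778   0.004     ]
mat sd [ 0.63088193 -0.22678184  0.004     ]
mat sd [ 0.66372224 -0.36347669  0.004     ]
mat sd [ 0.52209414 -0.38979924  0.004     ]
mat sd [ 0.48484264 -0.26789529  0.004     ]
can [ 0.75594426 -0.25898412  0.        ]
oil [ 0.8250109  -0.09372649  0.        ]
bolt1 [0.69965067 0.12989836 0.        ]
bolt2 [0.83308878 0.1050875  0.        ]
spray [0.76249577 0.27533504 0.        ]
can sd [ 0.73490997 -0.28679462  0.        ] oil [ 0.80265027 -0.11687895  0.        ] wr [ 0.30100203 -0.1844902   0.        ] [ 0.37154033 -0.32659115  0.        ]
```

View pics/c.png

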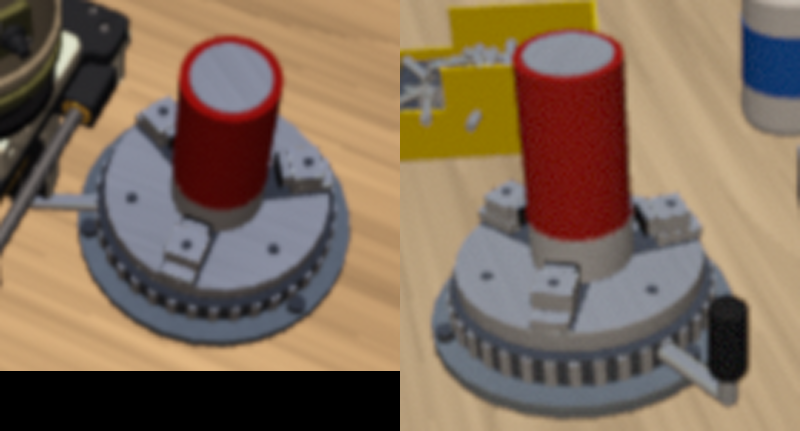

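Crop: the scene's face extremes are left 104, right 333, bottom 296 (crop pixels), and in the side view left 453, right 704, bottom 347. The knob is at crop (729,338).

Run:
```python
from h import *
from scipy.optimize import least_squares
th=np.linspace(0,2*np.pi,720)
S=lambda x,y:(x/(400/140)+290,y/(371/130)+180)
D=lambda x,y:((x-400)/(400/130)+230,y/(431/140)+155)
def ext(n,x,y,r,z):
    p=np.array([proj(n,(x+r*np.cos(a),y+r*np.sin(a),z)) for a in th[::4]]);return p[:,0].min(),p[:,0].max(),p[:,1].max(),p[:,1].min()
def fit(obs,r,z):
    f=lambda q:[ext(n,q[0],q[1],r,z)[i]-v for n,i,v in obs]
    s=least_squares(f,[.54,.055],diff_step=1e-4);return s.x,s.fun.round(1)
print("face sc",fit([("scene",0,S(104,0)[0]),("scene",1,S(333,0)[0]),("scene",2,S(0,296)[1])],.076,.05))
print("face sd",fit([("side",0,D(453,0)[0]),("side",1,D(704,0)[0]),("side",2,D(0,347)[1])],.076,.05))
print("fl sc",fit([("scene",0,S(78,0)[0]),("scene",1,S(350,0)[0]),("scene",2,S(0,343)[1])],.095,.0))
print("lid sc",fit([("scene",0,S(179,0)[0]),("scene",1,S(281,0)[0]),("scene",3,S(0,36)[1])],.0315,.185))
print("lid sd",fit([("side",0,D(515,0)[0]),("side",1,D(623,0)[0]),("side",3,D(0,30)[1])],.0315,.185))
k=ray("side",D(729,338),.0645);print(k)
```

```text
Traceback (most recent call last):
  File "h.py", line 9, in proj
    K,R,t=cam(n);q=K@(R@np.array(P,float)+t);return q[:2]/q[2]
          ~~~^^^
  File "h.py", line 4, in cam
    p=arm.camera_params(n);K=np.array(p["intrinsics"],float);R=cv2.Rodrigues(np.array(p["rvec"],float))[0];t=np.array(p["tvec"],float).ravel();return K,R,t
ValueError: time passes only in moves, steps and waits
```

```bash
sed -i 's/^def cam/import functools\n@functools.lru_cache\ndef cam/' h.py
python3 - <<'E'
from h import *
from scipy.optimize import least_squares
th=np.linspace(0,2*np.pi,180)
S=lambda x,y:(x/(400/140)+290,y/(371/130)+180)
D=lambda x,y:((x-400)/(400/130)+230,y/(431/140)+155)
def ext(n,x,y,r,z):
    p=np.array([proj(n,(x+r*np.cos(a),y+r*np.sin(a),z)) for a in th]);return p[:,0].min(),p[:,0].max(),p[:,1].max(),p[:,1].min()
def fit(obs,r,z):
    f=lambda q:[ext(n,q[0],q[1],r,z)[i]-v for n,i,v in obs]
    s=least_squares(f,[.54,.055],diff_step=1e-3);return s.x,s.fun.round(1)
print("face sc",fit([("scene",0,S(104,0)[0]),("scene",1,S(333,0)[0]),("scene",2,S(0,296)[1])],.076,.05))
print("face sd",fit([("side",0,D(453,0)[0]),("side",1,D(704,0)[0]),("side",2,D(0,347)[1])],.076,.05))
print("fl sc",fit([("scene",0,S(78,0)[0]),("scene",1,S(350,0)[0]),("scene",2,S(0,343)[1])],.095,.0))
print("lid sc",fit([("scene",0,S(179,0)[0]),("scene",1,S(281,0)[0]),("scene",3,S(0,36)[1])],.0315,.185))
print("lid sd",fit([("side",0,D(515,0)[0]),("side",1,D(623,0)[0]),("side",3,D(0,30)[1])],.0315,.185))
k=ray("side",D(729,338),.0645);print(k)
E
```

```text
face sc (array([0.53776871, 0.06057992]), array([ 0.4, -0.4,  0. ]))
face sd (array([0.5303605 , 0.04157501]), array([-0.5,  0.5, -0.1]))
fl sc (array([0.52943113, 0.05689854]), array([ 0.1, -0.1,  0. ]))
lid sc (array([0.53703623, 0.05829936]), array([-0.5,  0.5, -0. ]))
lid sd (array([0.53622869, 0.05332591]), array([-1. ,  1. , -0.2]))
[ 0.58791737 -0.06913388  0.0645    ]
```

```bash
python3 -m inch '[[[0.06,-0.023,-0.046,0,0],[0.06,-0.023,-0.046,0,0],[0.06,-0.023,-0.045,0,0],[0.06,0,0,0,-10],[0.06,0,0,0,-10]]]' 25; python3 -m inch '[[[0.06,0,0,0.02,-2],[0.06,0,0,0,0]]]'
python3 - <<'E'
from h import *
cv2.imwrite("pics/w1.png",arm.snapshot("wrist"))
for P in[(.588,-.069,.088),(.588,-.069,.0645)]:print(proj("wrist",P))
c=np.array([.537,.058])
for u in[(355.5,264)]:
    p=ray("scene",u,.073);d=p[:2]-c;print(p,np.degrees(np.arctan2(d[1],d[0])),np.hypot(*d))
E
```

```text
time: 0.72
eef_pos: [0.5874, -0.0694, 0.2188]
eef_rot: [-3.141, 0.0, 1.925]
ft_force: [1.1, -0.3, 1.2]
finger_gap: 0.0603
grasp_force: 0.0
time: 0.98
eef_pos: [0.587, -0.0692, 0.1974]
eef_rot: [-3.139, -0.001, 1.954]
ft_force: [-0.0, -0.3, 0.8]
finger_gap: 0.0599
grasp_force: 0.0
[321.82315923 234.10997893]
[321.76556362 227.85894362]
[0.5903603  0.06050691 0.073     ] 2.6898228091950096 0.053419154040109225
```

View pics/w1.png

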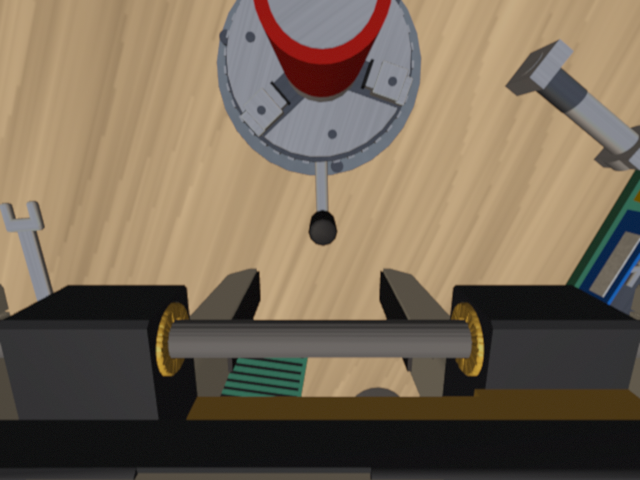

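The wrist view shows the knob top at (322,230), centred between the fingers (predicted at 322,234), and the arm radial. I'm going down and gripping the knob.

```bash
python3 -m inch '[[[0.06,0.001,0,0.05,0],[0.06,0,0,0.05,0],[0.06,0,0,0.048,0],[0.06,0,0,0,0],[0.024,0,0,0,0]]]' 25; python3 -m inch '[[[0.02,0,0,0,0],[0.02,0,0,0,0],[0.02,0,0,0,0]]]' 25
```

```text
time: 1.65
eef_pos: [0.5886, -0.0681, 0.0522]
eef_rot: [3.14, 0.001, 1.954]
ft_force: [0.4, -0.3, 0.4]
finger_gap: 0.0544
grasp_force: 0.0
time: 2.02
eef_pos: [0.5882, -0.0682, 0.0516]
eef_rot: [3.14, 0.001, 1.955]
ft_force: [4.3, 1.3, 1.2]
finger_gap: 0.0248
grasp_force: 3.1
```

```bash
python3 -m inch '[[[0.02,0,0,0,0],[0.02,0,0,0,0],[0.02,0.0005,-0.0118,0,5],[0.02,0.0005,-0.0118,0,5],[0.02,0.0005,-0.0118,0,5]]]' 25
```

```text
time: 2.65
eef_pos: [0.5567, -0.0773, 0.0516]
eef_rot: [3.135, 0.001, 1.691]
ft_force: [7.9, 0.0, -0.2]
finger_gap: 0.0236
grasp_force: 25.0
```

```bash
python3 -m inch '[[[0.02,0.0005,-0.0118,0,5],[0.02,0.0005,-0.0118,0,5],[0.02,0.0005,-0.0118,0,5],[0.02,0.0005,-0.0118,0,5],[0.02,0.0005,-0.0118,0,5]]]' 25;python3 -m inch '[[[0.02,0.0005,-0.0118,0,5],[0.02,0,0,0,0]]]' 25
```

```text
time: 3.28
eef_pos: [0.4986, -0.074, 0.0516]
eef_rot: [3.133, 0.0, 1.252]
ft_force: [8.1, -10.0, -1.0]
finger_gap: 0.0232
grasp_force: 25.0
time: 3.52
eef_pos: [0.486, -0.0699, 0.0515]
eef_rot: [3.136, 0.001, 1.165]
ft_force: [3.4, -10.2, 6.3]
finger_gap: 0.0235
grasp_force: 25.0
```

```bash
python3 -m inch '[[[0.02,-0.001,-0.0118,0,5],[0.02,0,-0.0118,0,5],[0.02,0,0,0,0]]]' 25;python3 - <<'E'
from bench import arm
import numpy as np
s=arm.get_state();a=s["eef_rot"][2];f=s["ft_force"];p=s["eef_pos"]-[.535,.056,0]
print(s["eef_pos"],np.degrees(a),f,"inward",f[0]*np.cos(a)+f[1]*np.sin(a),"tang res",f[0]*np.sin(a)-f[1]*np.cos(a),np.degrees(np.arctan2(p[1],p[0])),np.hypot(p[0],p[1]))
E
```

```text
time: 3.9
eef_pos: [0.4655, -0.06, 0.0515]
eef_rot: [3.135, -0.002, 0.991]
ft_force: [6.1, -7.3, 3.8]
finger_gap: 0.0236
grasp_force: 25.0
[ 0.4655223  -0.05997678  0.05148118] 56.78290391261928 [ 6.08871653 -7.311262    3.82292811] inward -2.7811310057154324 tang res 9.099029139358976 -120.92437575243507 0.1351952861879707
```

```bash
cat > m.py <<'E'
from bench import arm
import numpy as np
s=arm.get_state();a=s["eef_rot"][2];f=s["ft_force"];p=s["eef_pos"]-[.535,.056,0]
print(s["eef_pos"],np.degrees(a),f,"inward",f[0]*np.cos(a)+f[1]*np.sin(a),"tang res",f[0]*np.sin(a)-f[1]*np.cos(a),np.degrees(np.arctan2(p[1],p[0])),np.hypot(p[0],p[1]))
E
python3 -m inch '[[[0.02,0,-0.0118,0,5],[0.02,0.0005,-0.0118,0,5],[0.02,0,0,0,0]]]' 25;python3 m.py
```

```text
time: 4.28
eef_pos: [0.4512, -0.0493, 0.0515]
eef_rot: [3.125, -0.005, 0.812]
ft_force: [16.6, -23.7, -8.7]
finger_gap: 0.0239
grasp_force: 25.0
[ 0.45119457 -0.04934484  0.05146827] 46.549823744360914 [ 16.6043322  -23.65755718  -8.69270746] inward -5.755550142683438 tang res 28.324150510302747 -128.5034515120078 0.1346138400969505
```

At the stop (force jumped to 28 N, swept 1.08 rad from about 0.17). Easing back, letting go and rising.

```bash
python3 -m inch '[[[0.02,0,0.008,0,0],[0.02,0,0.006,0,0],[0.06,0,0,0,0],[0.06,0,0,0,0],[0.06,0,0,0,0]]]' 25;python3 m.py;  python3 -m inch '[[[0.06,0,0,-0.05,0],[0.06,0,0,-0.05,0],[0.09,0,0,-0.06,0],[0.09,0,0,-0.05,0],[0.09,0,0,0,0]]]'
python3 - <<'E'
from h import *
cv2.imwrite("pics/w2.png",arm.snapshot("wrist"));a=arm.snapshot("side")[140:300,220:370];b=arm.snapshot("wrist")
cv2.imwrite("pics/w2.png",np.hstack([cv2.resize(a,(400,427)),cv2.resize(b,(400,300))[[*range(300)]+[0]*127]]))
for P in[(.535,.056,.185),(.537,.058,.185)]:print(proj("wrist",P),proj("side",P))
for a in(-121,-126):
  P=(.535+.135*np.cos(np.radians(a)),.056+.135*np.sin(np.radians(a)),.088);print(proj("wrist",P),proj("side",P))
E
```

```text
time: 4.9
eef_pos: [0.453, -0.0534, 0.0505]
eef_rot: [-3.141, 0.001, 0.82]
ft_force: [0.3, -0.8, 0.4]
finger_gap: 0.049
grasp_force: 0.0
[ 0.45299828 -0.05340816  0.05051928] 47.00510337345531 [ 0.34962927 -0.77522776  0.37312571] inward -0.32858897205125137 tang res 0.7843774560147789 -126.85166282047503 0.13672756769111624
time: 5.52
eef_pos: [0.4547, -0.0535, 0.2636]
eef_rot: [3.138, -0.005, 0.821]
ft_force: [-0.4, 0.4, -0.3]
finger_gap: 0.0855
grasp_force: 0.0
[296.56408938  30.7365528 ] [283.89434072 172.25976463]
[296.65480911  25.59984207] [284.76402699 171.57570073]
[333.96818483 214.10853294] [262.22041342 265.07262738]
[322.03460223 216.06118353] [255.38378852 263.89410096]
```

View pics/w2.png

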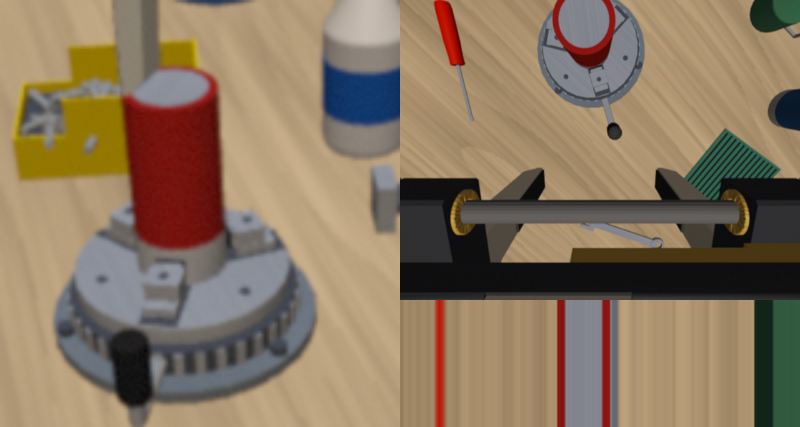

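The knob has sprung back to about (342,210) in the wrist view, i.e. ring about 1.0. The jaws touch the tin, and the side view's lid top at (284,172.6) matches the axis at (.535,.056). Next, the lid.

```bash
python3 -m inch '[[[0.093,0.045,-0.005,0,0],[0.093,0.045,-0.005,0,0],[0.093,0.045,-0.006,0,0],[0.093,0,0,0,0],[0.093,0,0,0,0]]]' 40
python3 - <<'E'
from h import *
s=arm.get_state();print(s["eef_pos"],s["finger_gap"])
b=arm.snapshot("wrist");a=arm.snapshot("side")[40:280,200:380]
cv2.imwrite("pics/w3.png",np.hstack([cv2.resize(a,(360,480)),cv2.resize(b,(440,330))[[*range(330)]+[0]*150]]))
t=s["eef_pos"];print(proj("side",t),proj("side",(t[0],t[1],.185)))
E
```

```text
time: 6.3
eef_pos: [0.5328, 0.0553, 0.259]
eef_rot: [-3.14, 0.003, 0.82]
ft_force: [-0.3, -1.0, 0.8]
finger_gap: 0.0926
grasp_force: 0.0
[0.53284686 0.0552601  0.25901473] 0.09257243893229421
[279.6066764  131.35324546] [282.76303262 172.64011592]
```

View pics/w3.png

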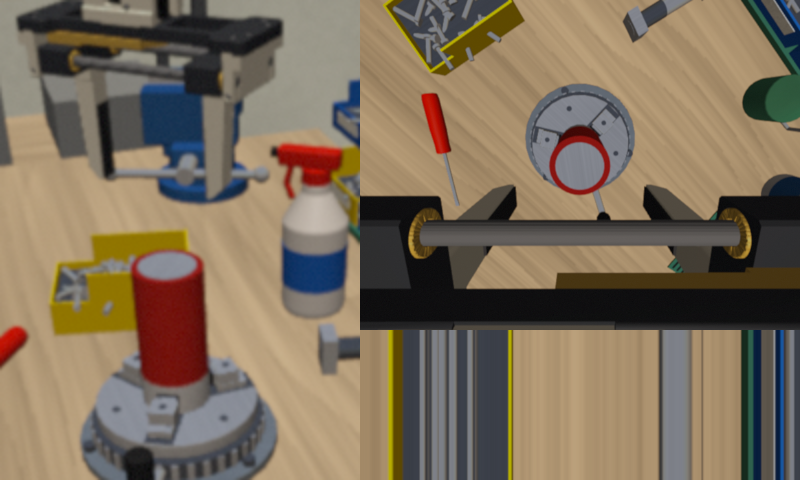

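The lid is centred between the fingers (wrist crop x≈580). I'll go down and grip.

```bash
python3 -m inch '[[[0.093,0.002,0,0.04,0],[0.093,0,0,0.04,0],[0.093,0,0,0.03,0],[0.093,0,0,0.023,0],[0.093,0,0,0,0]]]' 45;python3 -m inch '[[[0.05,0,0,0,0],[0.05,0,0,0,0],[0.05,0,0,0,0],[0.05,0,0,0,0],[0.05,0,0,0,0]]]' 45
```

```text
time: 7.02
eef_pos: [0.534, 0.0563, 0.1265]
eef_rot: [-3.14, 0.003, 0.819]
ft_force: [0.2, -0.6, 0.2]
finger_gap: 0.0929
grasp_force: 0.0
time: 7.65
eef_pos: [0.5354, 0.058, 0.1283]
eef_rot: [-3.141, -0.001, 0.821]
ft_force: [-1.8, 0.8, 6.2]
finger_gap: 0.0634
grasp_force: 45.0
```

```bash
python3 -m inch '[[[0.05,0,0,-0.005,0],[0.05,0,0,-0.008,0],[0.05,0,0,-0.008,0],[0.05,0,0,-0.008,0]]]' 50
python3 - <<'E'
from h import *
cv2.imwrite("pics/w4.png",cv2.resize(arm.snapshot("side")[130:300,210:370],(564,600)))
E
```

```text
time: 8.15
eef_pos: [0.5351, 0.0577, 0.157]
eef_rot: [-3.141, 0.0, 0.82]
ft_force: [0.5, 2.4, -10.5]
finger_gap: 0.0636
grasp_force: 50.0
```

View pics/w4.png

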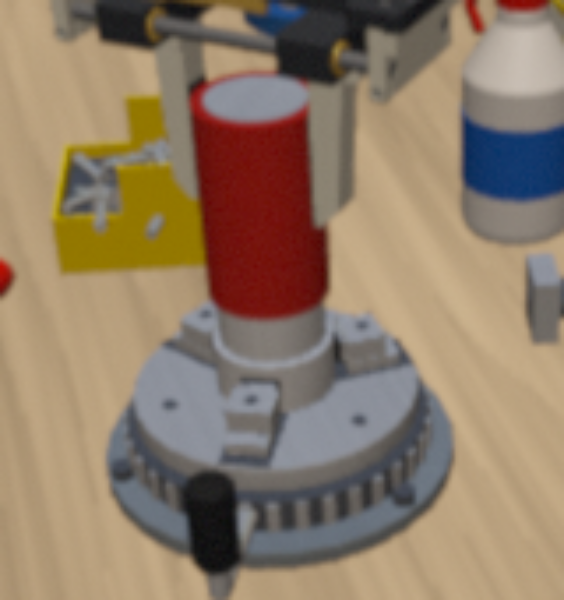

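The lid rises (neck visible at about (270,335)) while the foot stays between the jaws. I'll keep going.

```bash
python3 -m inch '[[[0.05,0,0,-0.01,0],[0.05,0,0,-0.01,0],[0.05,0,0,-0.01,0],[0.05,0,0,-0.01,0],[0.05,0,0,-0.015,0]]]' 50; python3 -m inch '[[[0.05,0,0,-0.02,0],[0.05,0,0,-0.02,0],[0.05,0,0,-0.02,0],[0.05,0,0,-0.02,0],[0.05,0,0,0,0]]]' 50; python3 m.py
```

```text
time: 8.82
eef_pos: [0.5358, 0.057, 0.2128]
eef_rot: [3.141, -0.0, 0.82]
ft_force: [0.6, 0.1, -0.8]
finger_gap: 0.0637
grasp_force: 50.0
time: 9.45
eef_pos: [0.5364, 0.0572, 0.2937]
eef_rot: [3.139, -0.003, 0.82]
ft_force: [0.5, 0.8, -0.5]
finger_gap: 0.0634
grasp_force: 50.0
[0.53643083 0.05722426 0.29366013] 46.977708878714424 [ 0.48041555  0.76078311 -0.54447759] inward 0.8839789291768057 tang res -0.16784307339021537 40.551267714104526 0.0018831075272973915
```

```bash
python3 -m inch '[[[0.05,-0.024,0.028,0,0],[0.05,-0.024,0.028,0,0],[0.05,-0.024,0.028,0,0],[0.05,-0.024,0.028,0,0],[0.05,-0.024,0.028,0,0]]]' 50; python3 -m inch '[[[0.05,-0.024,0.028,0,0],[0.05,-0.024,0.028,0,0],[0.05,-0.024,0.028,0,0],[0.05,-0.024,0.028,0,0],[0.05,-0.026,0.027,0,0]]]';python3 -m inch '[[[0.05,0,0,0.04,0],[0.05,0,0,0.04,0],[0.05,0,0,0.04,0],[0.05,0,0,0.04,0],[0.05,0,0,0,0]]]' 50
python3 - <<'E'
from h import *
s=arm.get_state();print(s["eef_pos"],s["eef_rot"])
a=arm.snapshot("side");b=arm.snapshot("scene")
cv2.imwrite("pics/w5.png",np.hstack([cv2.resize(a[160:,200:560],(400,356)),cv2.resize(b[120:360,110:380],(400,356))]))
E
```

```text
time: 10.07
eef_pos: [0.5557, -0.127, 0.2911]
eef_rot: [-3.141, 0.001, 0.82]
ft_force: [0.7, -0.2, -1.0]
finger_gap: 0.0639
grasp_force: 50.0
time: 10.7
eef_pos: [0.5743, -0.3109, 0.2909]
eef_rot: [-3.141, 0.0, 0.82]
ft_force: [0.0, 0.0, -0.3]
finger_gap: 0.0638
grasp_force: 50.0
time: 11.32
eef_pos: [0.5724, -0.3088, 0.1286]
eef_rot: [-3.136, 0.002, 0.82]
ft_force: [0.3, -0.4, -0.3]
finger_gap: 0.0633
grasp_force: 50.0
[ 0.57244495 -0.30875848  0.12856504] [-3.13584396e+00  2.29626075e-03  8.20190600e-01]
```

View pics/w5.png

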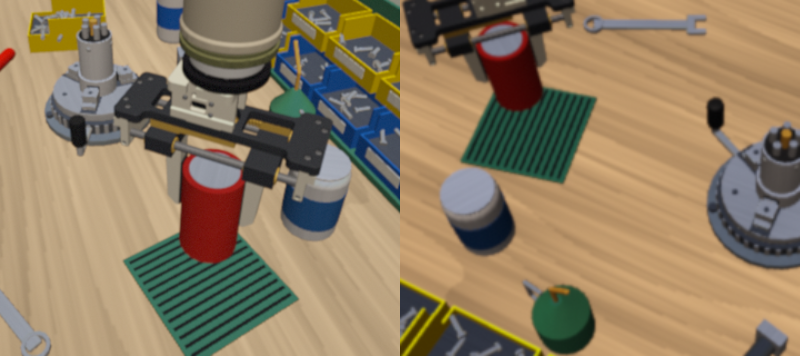

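The tin, with its punches, stands upright in the chuck; the lid hangs over the mat. I'm lowering it.

```bash
python3 -m inch '[[[0.05,0.002,0,0.025,0],[0.05,0,0,0.025,0],[0.05,0,0,0.012,0],[0.05,0,0,0.006,0],[0.05,0,0,0,0]]]' 50; python3 -m inch '[[[0.05,0,0,0.002,0],[0.05,0,0,0.002,0],[0.05,0,0,0.002,0],[0.05,0,0,0,0]]]'
```

```text
time: 12.05
eef_pos: [0.5761, -0.3085, 0.0643]
eef_rot: [3.141, -0.0, 0.82]
ft_force: [0.2, 0.8, -0.8]
finger_gap: 0.0636
grasp_force: 50.0
time: 12.55
eef_pos: [0.5757, -0.3082, 0.0575]
eef_rot: [-3.141, 0.0, 0.82]
ft_force: [-0.5, -0.4, -2.1]
finger_gap: 0.0636
grasp_force: 50.0
```

```bash
python3 -m inch '[[[0.05,0,0,0.0015,0],[0.05,0,0,0.0015,0],[0.05,0,0,0,0]]]' 50; python3 -m inch '[[[0.05,0,0,0.001,0],[0.05,0,0,0.001,0],[0.05,0,0,0,0]]]'
```

```text
time: 12.92
eef_pos: [0.5757, -0.3082, 0.0545]
eef_rot: [-3.141, 0.0, 0.82]
ft_force: [0.1, -0.0, -1.0]
finger_gap: 0.0635
grasp_force: 50.0
time: 13.3
eef_pos: [0.5758, -0.3082, 0.0526]
eef_rot: [-3.142, 0.0, 0.82]
ft_force: [-0.5, -0.5, -0.5]
finger_gap: 0.0637
grasp_force: 50.0
```

```bash
python3 -m inch '[[[0.05,0,0,0.001,0],[0.05,0,0,0,0]]]' 50; python3 -m inch '[[[0.05,0,0,0.001,0],[0.05,0,0,0,0]]]';python3 -m inch '[[[0.05,0,0,0.001,0],[0.05,0,0,0,0]]]'
```

```text
time: 13.55
eef_pos: [0.5758, -0.3083, 0.0524]
eef_rot: [3.141, -0.0, 0.82]
ft_force: [-1.6, 1.6, 6.1]
finger_gap: 0.0634
grasp_force: 50.0
time: 13.8
eef_pos: [0.5758, -0.3083, 0.0523]
eef_rot: [3.141, -0.001, 0.82]
ft_force: [-4.0, 1.9, 16.4]
finger_gap: 0.0633
grasp_force: 50.0
time: 14.05
eef_pos: [0.5758, -0.3083, 0.0523]
eef_rot: [3.141, -0.001, 0.82]
ft_force: [-5.2, 4.3, 26.7]
finger_gap: 0.0637
grasp_force: 50.0
```

Touched down at about 0.0523. I'll ease the push by 2.5 mm, then open and rise.

```bash
python3 -m inch '[[[0.05,0,0,-0.0025,0],[0.05,0,0,0,0]]]' 50; python3 -m inch '[[[0.066,0,0,0,0],[0.075,0,0,0,0],[0.093,0,0,0,0],[0.093,0,0,0,0],[0.093,0,0,0,0]]]' 5; python3 -m inch '[[[0.093,0,0,-0.02,0],[0.093,0,0,-0.05,0],[0.093,0,0,-0.06,0],[0.093,0,0,-0.06,0],[0.093,0,0,0,0]]]'
python3 - <<'E'
from h import *
a=arm.snapshot("side");b=arm.snapshot("scene")
cv2.imwrite("pics/w6.png",np.hstack([cv2.resize(a[140:,180:540],(400,378)),cv2.resize(b[120:360,110:420],(400,310))[[*range(310)]+[0]*68]]))
E
```

```text
time: 14.3
eef_pos: [0.576, -0.3083, 0.0524]
eef_rot: [3.141, -0.0, 0.82]
ft_force: [-0.1, 0.3, 8.0]
finger_gap: 0.0635
grasp_force: 50.0
time: 14.92
eef_pos: [0.5758, -0.3083, 0.0521]
eef_rot: [3.142, 0.0, 0.82]
ft_force: [-0.3, 0.5, -0.1]
finger_gap: 0.0929
grasp_force: 0.0
time: 15.55
eef_pos: [0.5776, -0.31, 0.2487]
eef_rot: [3.133, -0.003, 0.82]
ft_force: [0.6, 0.4, -0.5]
finger_gap: 0.0931
grasp_force: 0.0
```

View pics/w6.png

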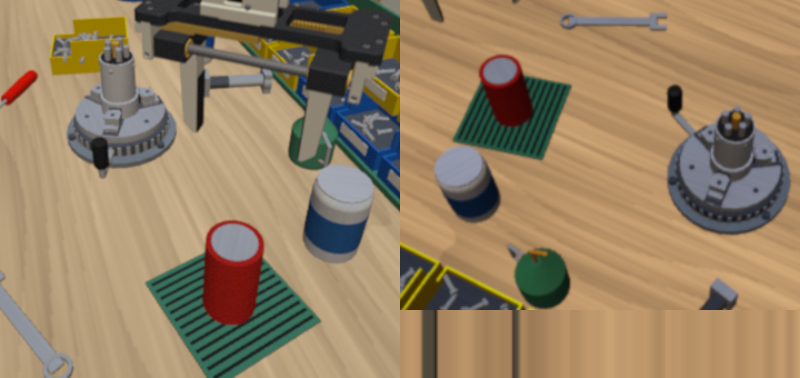

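The lid stands mid-mat (crop (232,272)), the tin is upright in the jaws at (117,85), and the other objects look undisturbed. I'm handing in.

```bash
python3 -c "
from bench import arm;print(arm.sign_off())"
```

```text
the job is handed in; nothing more can be done
None
```

The job is handed in at about 15.7 s: the ring was turned to its stop, the red lid stands mouth down on the green mat, and the tin is still upright in the jaws; the sign-off gave no verdict.

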